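# Index the welding positioner to its next station

## Task

Turn the positioner's table on to its next station: pull the yellow plunger knob straight out until it stays out, turn the table by its black handle until the notch with the orange cheeks is under the plunger, then push the knob fully home so that the table is locked there. Keep the flange lying in the middle of the table, leave everything else on the bench where it is, and let go at the end.

Things in the scene. Friction and masses are not known exactly. Their poses are not given: they have to be found in the camera images.
- positioner: Red bench welding positioner, fixed; origin on the work surface under the round table's centre. Base 270 x 210 mm, body 80 mm high. Its x axis points from the plunger to the table's centre and beyond (turned 0.9 to 1.5 rad left of the robot's x), z up. On its -x side, 128 mm from the centre, a red post 36 mm wide, 138 mm high carries the plunger's steel sleeve (34 mm across).
- knob (a joint): Plunger slide in m: 0 = fully home (table locked), 0.025 = fully out (table free). Moves only along its axis, which leans 35 degrees from vertical, away from the table. Detents hold both ends: 3 to 6 N to leave, at most 10 N on the way; past the middle it snaps on. Goes home only over the wide slot or orange notch; elsewhere its tip meets the rim at about 0.015 and it springs out again.
- knob_grip (a point): Centre of the plunger's yellow knob, a cylinder of diameter 40 mm, 42 mm long (point halfway, 21 mm below the top face); moves with the knob. z axis = plunger axis, pointing outward and up (the pull direction, 35 degrees from vertical); y axis level, across the plunger. When home, the knob's underside is 12 mm off the sleeve.
- turntable (a joint): Table angle in rad, counter-clockwise from above positive, stops at -0.28 and 1.06. Starts within 0.18 of 0, the plunger's tip in the rim's wide loading slot, where it only rocks (-0.2 to 0.2). At 0.80 the orange notch is under the plunger; within about 0.06 of this the pushed plunger centres the table itself; locked, 0.02 play is left. Friction 0.1 to 0.2 N m; stays where left.
- table_center (a point): Centre of the round table's upper face, on the turning axis, 114 mm above the work surface. The steel table, with its rim, has a diameter of 204 mm.
- handle_grip (a point): Grip centre of the table's upright handle, a black round post of diameter 22 mm, 115 mm from the turning axis on a lug at the rim; this point is 150 mm above the work surface, the post's top 178 mm, the lug's top 110 mm. Turns with the table: seen from above 85 degrees counter-clockwise from the positioner's x axis when the table is at 0.
- orange_notch (a point): Middle of the rim notch with orange cheeks and an orange stripe on the table beside it, 92 mm from the turning axis, 108 mm above the work surface; it turns with the table. The plunger's tip enters it when it is exactly on the plunger's side of the positioner (its -x axis).
- flange: Shiny aluminium neck flange lying loose on the middle of the round table, diameter 100 mm, 50 mm high, about 0.3 to 0.6 kg; origin at the centre of its underside.
- key_set: Bystander, loose: hex key set: five dark hex keys 100 to 130 mm long in an orange holder, lying flat, 25 mm high, 62 mm wide; origin at the middle of its underside.
- reducer: Bystander, loose: turned steel pipe reducer standing on its wide end, diameter 64 mm below and 40 mm above, 78 mm high; origin at the middle of its underside.
- block_a: Bystander, loose: dark steel block 80 x 60 x 55 mm; origin at the middle of its underside.
- block_b: Bystander, loose: grey steel block 75 x 65 x 55 mm; origin at the middle of its underside.
- spare_flange: Bystander, loose: spare steel neck flange lying flat, diameter 120 mm, 45 mm high; origin at the middle of its underside.
- clamp: Bystander, loose: locking pliers lying flat, 190 mm long, brass-coloured handles; origin at the middle of its underside.
- spray_can: Bystander, loose: upright spray can, diameter 64 mm, 170 mm high; origin at the middle of its underside.
Not all that is in view belongs to the job. What is shaped like the flange but red is not meant.

How it is judged:
On the way, in this order (a step that is already met when the one before it is completed fails the run):
1. the knob is pulled out to its detent while the table is still in its loading slot (value of joint knob above 0.022 m and value of joint turntable below 0.3 rad), for 0.2 s.
2. with the knob out, the table is turned until the orange notch is under the plunger (value of joint knob above 0.022 m and value of joint turntable between 0.71 and 0.89 rad), for 0.2 s.
At the end, for the whole second after the job is handed in: The knob is pushed home (under 3 mm of its 25 mm travel left) with the table at rest at 0.80 within 0.05 rad, so the plunger sits in the orange notch; the flange lies flat on the table within 15 mm of its centre; the robot touches nothing (value of joint knob below 0.003 m and value of joint turntable between 0.75 and 0.85 rad and horizontal distance between flange and table_center below 0.015 m and angle between flange's own z axis and vertical below 0.1 rad and z of flange in the frame of table_center below 0.005 m and velocity of joint turntable between -0.05 and 0.05 rad/s and linear speed of flange below 0.02 m/s).
It fails at once if the flange slides more than 25 mm off the table's centre or is tipped (horizontal distance between flange and table_center above 0.025 m or angle between flange's own z axis and vertical above 0.3 rad).
It fails at once if a bystander is moved more than 20 mm or knocked over (distance of any of key_set, reducer, block_a, block_b, spare_flange, clamp, spray_can from where it was at the start of the episode above 0.02 m or angle between any of key_set, reducer, block_a, block_b, spare_flange, clamp, spray_can's own z axis and vertical above 0.4 rad).
It also fails if it takes over 64 s, if anything falls off the work surface, if the arm or the gripper's body presses on something with over 40 N, if the wrist force passes 120 N, or if a joint passes its speed limit or range.

## Robot

A 6-joint arm with a two-finger parallel gripper is mounted at the origin on the work surface. World frame = base frame: x ahead of the robot, y to its left, z up, the work surface at z = 0. Lengths are in m, angles in rad, forces in N, time in s.
With the tool pointing down it reaches from about 0.375 to 0.975 m from the base axis. Payload 3.8 kg.
Tool frame: the origin (TCP) lies midway between the tips of the shut fingers; the grasp point (between the pads) lies 19 mm behind it; z points along the fingers, y is the line along which they close (so a half turn about z gives the same grasp; the last joint's range is limited). The gripper opens to 85 mm and grips with 20 to 120 N. Pads are 22 mm wide; open, the fingers measure 114 mm over their backs; the gripper's body (76 mm by 85 mm) begins 54 mm behind the grasp point. The pads swing forward as they close: fully open they stand 13 mm farther back than shut.
Start: joints at [-1.345, 0.264, 1.604, -0, 1.274, -0.037], TCP at [0.175, -0.652, 0.231] pointing down, gripper open.
Joint ranges: [-2.63, 2.63], [-0.94, 2.18], [0.31, 2.57], [-1.31, 4.45], [0, 2.66], [-2.55, 2.55]. Speed limits (rad/s): [2.57, 2.57, 3.14, 3.14, 3.14, 3.14].

## Interface

Orientations are given as a rotation vector (axis times angle).
In Python, from workcell import bot, cams gives the robot as it stands.
- The arm moves only by the tool play_rows, never from a script. Its argument "rows" is a list of rows, each a list of 2 entries, a list of its own where there are three numbers: the shift along the tool's x, y, z scaled (see below), then the turn, a rotation vector about the tool's x, y, z scaled (see below). A call has 1 to 20 rows; each row is the pose to reach, as a shift and turn from the pose commanded when the call began, along the tool's axes at that moment; what a row does not reach only later rows make up. The controller multiplies each number of a shift by 250 mm and each number of a turn by 45 degrees. A row lasts 1/12 s, in which the tool goes at most 41.7 mm and 7.16 degrees, less where a joint would pass 70% of its speed; a pose out of reach is approached as far as the arm can. A call with a number of a shift or a turn outside -1 to 1 is refused whole. A call with a gripper value outside its range is refused whole. "claw" is the opening, from -1 (shut) to 1 (fully open), set as the call begins (left out, the last holds). The fingers move at their own pace and stop on an object; "newtons" is the grip in N (left out, the last holds). Time passes only in rows, so rows that repeat a pose let the fingers close. It gives the time, the measured TCP pose, the force, the opening and the grip force at its end, in the units of the state.
- bot.read_state(): the state, without advancing time (a new reading comes with each control period).
- cams.read_camera(name): name is "side" or "top" or "wrist"; returns a dict with "image" (384x512x3 uint8, red, green, blue), "K" (3x3 intrinsics, pixels), "T" (4x4, takes a point from camera to world coordinates); the wrist camera has in their place "mount" (4x4, takes a point from camera to tool coordinates, whose origin is the TCP and whose axes are the flange's). Camera axes: x right, y down, z forward; pixel columns grow to the right and rows downward; lengths in m; the calibration is good to about 2 mm. A picture is of the moment at which its call begins: read the wrist's pose just before it. There is no depth.
- bot.finish_job(): hands the job in; it is judged then, once.
The state is a dict: "time": time; "q": joint angles; "joint_vel": joint speeds; "joint_torque": joint torques, N m; "tool_pos": TCP position; "tcp_rot": TCP orientation; "wrist_force": force on the tool from outside, world axes, zero at the start; "torque": the same for the moment, N m; "width": opening from 0.0 (shut) to 1.0 (fully open); "grip_force": force on a finger pad.
Only numpy, scipy, OpenCV 4.12 (cv2) and the standard library are available. Lean on these libraries where they do the work, as an engineer would, in place of code of your own. Each camera call takes 0.05 s, during which the arm holds its last target. There are 200 camera calls.

## Working session

There is one attempt and no reset: what is moved stays moved. The work goes in short steps, Python scripts to look and compute and a tool call to move; the robot and the scene stay as the last step left them, time stands still between calls to the robot, and variables do not carry over. Pictures are saved under pics/ and viewed, at most 10 in all, crops included, and the job is handed in when it is done.

Besides the shell and the picture viewer there is one more tool, called after "Request:" by a JSON object that holds its "name" and its "arguments", one argument or row to a line. play_rows: Moves the arm, as the interface text tells. Its arguments: {"type":"object","properties":{"rows":{"type":"array","items":{"type":"array"}},"claw":{"type":"number"},"newtons":{"type":"number"}},"required":["rows"]}

```bash
mkdir -p pics; ls; python3 - <<'E'
from workcell import bot,cams
import cv2,numpy as np
np.set_printoptions(precision=4,suppress=True)
print(bot.read_state())
for n in("side","top"):
    c=cams.read_camera(n);cv2.imwrite(f"pics/{n}0.png",c["image"][:,:,::-1]);print(n,c["K"],c["T"])
    np.savez(f"{n}0.npz",**c)
print(cams.read_camera("wrist")["mount"])
E
```

```text
pics
{'time': 0.0, 'q': array([-1.3449,  0.2648,  1.6053,  0.    ,  1.2737, -0.0369]), 'joint_vel': array([-0.0007, -0.    , -0.0002,  0.    ,  0.0004, -0.0004]), 'joint_torque': array([ -0.0021, -51.5115, -36.7315,   0.0003,   0.0129,   0.    ]), 'tool_pos': array([ 0.1752, -0.6511,  0.23  ]), 'tcp_rot': array([-3.1123, -0.4113,  0.0003]), 'wrist_force': array([ 0.0096, -0.1984, -0.7535]), 'torque': array([-0.0094, -0.0289,  0.0121]), 'grip_force': 0.0, 'width': 1.0002037594843802}
side [[441.7333   0.     251.0338]
 [  0.     441.7333 195.4786]
 [  0.       0.       1.    ]] [[-0.726  -0.4255  0.5402 -0.1594]
 [-0.6874  0.4262 -0.5881  0.8065]
 [ 0.02   -0.7983 -0.6019  0.9439]
 [ 0.      0.      0.      1.    ]]
top [[355.2148   0.     260.3954]
 [  0.     355.2148 194.1973]
 [  0.       0.       1.    ]] [[ 0.012  -0.9881  0.153   0.394 ]
 [-0.9999 -0.0129 -0.005  -0.002 ]
 [ 0.0069 -0.153  -0.9882  1.4969]
 [ 0.      0.      0.      1.    ]]
[[-0.0003 -0.9535 -0.3015  0.0777]
 [ 1.     -0.0001 -0.0008 -0.0001]
 [ 0.0008 -0.3015  0.9535 -0.1439]
 [ 0.      0.      0.      1.    ]]
```

View pics/side0.png

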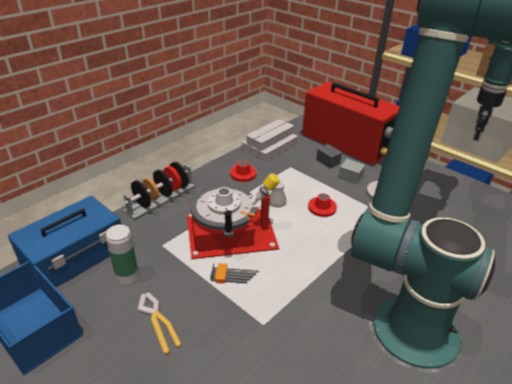

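View pics/top0.png

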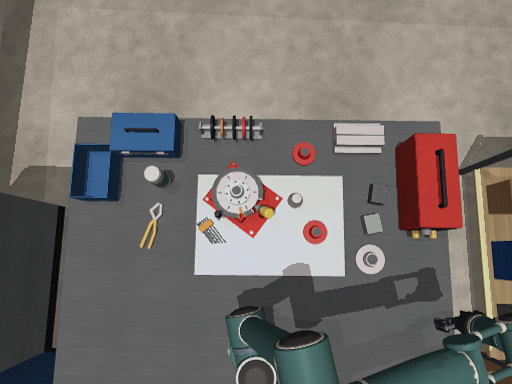

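The side view shows the positioner at about (230,215), its yellow knob at (271,183) and the black handle at (228,220). In the top view the table is at (237,191), the knob at (267,212) and the handle at (218,214).

Look-alikes in the top view:
- **Yellow:** plier handles at (148,232) and the toolbox latches at (414,234). The knob is the one at (267,212), on the red post.
- **Flange:** red ones at (304,153) and (315,232), and the spare at (370,259). The one meant is on the table at (237,191).
- **Black:** keys at (215,232) and the weights at (230,128). The handle is at (218,214), on the rim.

```bash
cat > h.py <<'E'
import numpy as np,cv2
from scipy.optimize import least_squares
np.set_printoptions(precision=4,suppress=True)
def ray(c,uv):
    d=c["T"][:3,:3]@np.linalg.inv(c["K"])@np.array([uv[0],uv[1],1.]);return c["T"][:3,3],d/np.linalg.norm(d)
def onplane(c,uv,z):
    o,d=ray(c,uv);return o+d*(z-o[2])/d[2]
def tri(rs):
    A=np.zeros((3,3));b=np.zeros(3)
    for o,d in rs:
        P=np.eye(3)-np.outer(d,d);A+=P;b+=P@o
    p=np.linalg.solve(A,b);return p,[np.linalg.norm((np.eye(3)-np.outer(d,d))@(p-o)) for o,d in rs]
def blob(m,box):
    x0,y0,x1,y1=box;z=np.zeros_like(m);z[y0:y1,x0:x1]=m[y0:y1,x0:x1]
    n,l,s,c=cv2.connectedComponentsWithStats(z.astype(np.uint8))
    k=1+np.argmax(s[1:,4]);return c[k],s[k],l==k
E
python3 - <<'E'
from h import *
C={n:dict(np.load(n+"0.npz")) for n in("side","top")}
R={}
for n,bx in(("side",(250,165,295,205)),("top",(255,200,282,225))):
    h=cv2.cvtColor(C[n]["image"],cv2.COLOR_RGB2HSV)
    m=(h[...,0]>20)&(h[...,0]<35)&(h[...,1]>120)&(h[...,2]>90)
    c,s,_=blob(m,bx);print(n,"knob",c,s);R[n]=c
print(tri([ray(C[n],R[n]) for n in R]))
for n,bx in(("side",(215,200,240,240)),("top",(208,203,230,225))):
    v=C[n]["image"].max(2)
    c,s,_=blob(v<50,bx);print(n,"handle",c,s)
a=cv2.resize(C["side"]["image"][155:275,165:305],None,fx=4,fy=4,interpolation=2)
b=cv2.resize(C["top"]["image"][155:255,190:290],None,fx=4.8,fy=4.8,interpolation=2)
b=b[:480,:]
im=np.zeros((480,1040,3),np.uint8);im[:480,:560]=a;im[:480,560:1040]=b
cv2.imwrite("pics/crop0.png",cv2.resize(im,(800,369))[:,:,::-1])
E
```

```text
side knob [270.7931 181.1667] [263 173  16  17 174]
top knob [266.6916 211.972 ] [261 207  13  11 107]
(array([ 0.5316, -0.0325,  0.1814]), [np.float64(0.0005307899560909915), np.float64(0.0005307899560908836)])
side handle [228.3721 222.3333] [224 211  15  21 129]
top handle [219.0667 214.8   ] [216 212   6   6  15]
```

View pics/crop0.png

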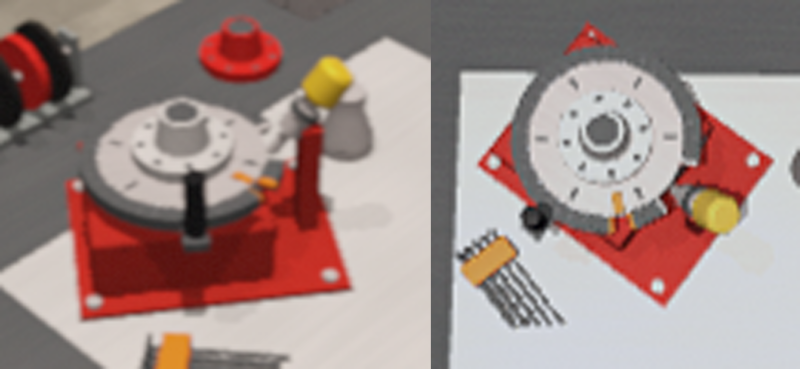

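The crop confirms the choice. The knob is the yellow cylinder on the red post (top part of the crop, (715,212)). The handle is the black post on the lug at (537,217). The orange notch is at (622,222), and the grey reducer stands just beyond the knob in the side part.

The knob triangulates to z = 0.181 with a 0.5 mm residual, which is plausible. Next I'll move the wrist camera above the positioner.

```bash
cat >> h.py <<'E'
from scipy.spatial.transform import Rotation as Ro
def go(p,R,s):
    """numbers for a row from measured state s to pose p,R"""
    R0=Ro.from_rotvec(s["tcp_rot"]);d=R0.as_matrix().T@(np.array(p)-s["tool_pos"])/.25
    w=(R0.inv()*Ro.from_matrix(R)).as_rotvec()/np.radians(45)
    print("shift",d.round(3),"turn",w.round(3),"rows>=",np.ceil(max(np.linalg.norm(d)*250/41.7,np.linalg.norm(w)*45/7.16)))
def down(yawy):
    y=np.array([np.cos(yawy),np.sin(yawy),0]);z=np.array([0,0,-1.]);return np.c_[np.cross(y,z),y,z]
def wcam():
    from workcell import bot,cams
    s=bot.read_state();c=cams.read_camera("wrist");T=np.eye(4);T[:3,:3]=Ro.from_rotvec(s["tcp_rot"]).as_matrix();T[:3,3]=s["tool_pos"]
    c["T"]=T@c["mount"];return c
E
python3 - <<'E'
from h import *
from workcell import bot
s=bot.read_state()
go([.57,.09,.42],down(0.15),s)
C=dict(np.load("top0.npz"))
cv=lambda x,y:((x*1.3-560)/4.8+190,y*1.3/4.8+155)
c=onplane(C,cv(608,139),.114);print("table c",c)
for p in((493,161),(753,160),(658,286),(592,36)):print(onplane(C,cv(*p),.012))
k=np.array([.5316,-.0325]);d=c[:2]-k;print(np.linalg.norm(d),np.arctan2(d[1],d[0]))
E
```

```text
shift [ 2.295 -2.454 -0.754] turn [-0.002 -0.002 -1.856] rows>= 21.0
table c [0.6132 0.0793 0.114 ]
[0.6022 0.2161 0.012 ]
[ 0.6072 -0.081   0.012 ]
[0.4624 0.0254 0.012 ]
[0.7501 0.1065 0.012 ]
0.13842855387934597 0.9405486521921324
```

Request:
{"name": "play_rows", "arguments": {
  "rows": [
    [[1, -1, -0.8], [0, 0, 0]],
    [[1, -1, -0.8], [0, 0, 0]],
    [[1, -1, -0.8], [0, 0, 0]],
    [[1, -1, -0.8], [0, 0, 0]],
    [[1, -1, -0.8], [0, 0, 0]],
    [[1, -1, -0.8], [0, 0, 0]],
    [[1, -1, -0.8], [0, 0, 0]],
    [[1, -1, -0.8], [0, 0, 0]],
    [[1, -1, -0.8], [0, 0, 0]],
    [[1, -1, -0.8], [0, 0, 0]],
    [[1, -1, -0.8], [0, 0, 0]]
  ]
}}

```text
time: 1.07
tool_pos: [0.3546, -0.3424, 0.4361]
tcp_rot: [3.109, 0.419, 0.01]
wrist_force: [0.3, 0.0, 0.7]
width: 0.999
grip_force: 0.0
```

Request:
{"name": "play_rows", "arguments": {
  "rows": [
    [[1, -1, 0], [0, 0, -1]],
    [[1, -1, 0], [0, 0, -1]],
    [[1, -1, 0], [0, 0, -1]],
    [[1, -1, 0], [0, 0, -1]],
    [[1, -1, 0], [0, 0, -1]],
    [[1, -1, 0], [0, 0, -1]],
    [[1, -1, 0], [0, 0, -1]],
    [[1, -1, 0], [0, 0, -1]],
    [[1, -1, 0], [0, 0, -1]],
    [[1, -1, 0], [0, 0, -1]]
  ]
}}

```text
time: 1.9
tool_pos: [0.5297, -0.0359, 0.4295]
tcp_rot: [-2.714, -1.577, 0.001]
wrist_force: [-0.6, -0.5, -0.3]
width: 1.001
grip_force: 0.0
```

```bash
python3 - <<'E'
from h import *
from workcell import bot
s=bot.read_state();print(s["time"],s["tool_pos"],s["q"])
go([.58,.11,.42],down(0.15),s)
E
```

```text
1.9 [ 0.5297 -0.0359  0.4295] [-0.1155 -0.0684  1.611   0.0014  1.6011  0.4024]
shift [ 0.607 -0.114  0.038] turn [-0.003 -0.002 -0.85 ] rows>= 6.0
```

Camera picture from here first (view 1), then the shift for view 2.

```bash
python3 - <<'E'
from h import *
c=wcam();np.savez("w1.npz",**c);cv2.imwrite("pics/w1.png",c["image"][:,:,::-1])
E
```

Request:
{"name": "play_rows", "arguments": {
  "rows": [
    [[0.6, -0.1, 0.04], [0, 0, -0.85]],
    [[0.6, -0.1, 0.04], [0, 0, -0.85]],
    [[0.6, -0.1, 0.04], [0, 0, -0.85]],
    [[0.6, -0.1, 0.04], [0, 0, -0.85]],
    [[0.6, -0.1, 0.04], [0, 0, -0.85]],
    [[0.6, -0.1, 0.04], [0, 0, -0.85]],
    [[0.6, -0.1, 0.04], [0, 0, -0.85]],
    [[0.6, -0.1, 0.04], [0, 0, -0.85]],
    [[0.6, -0.1, 0.04], [0, 0, -0.85]]
  ]
}}

```text
time: 2.7
tool_pos: [0.5814, 0.1019, 0.4212]
tcp_rot: [2.058, 2.373, -0.001]
wrist_force: [0.8, 0.1, -0.5]
width: 0.998
grip_force: 0.0
```

```bash
python3 - <<'E'
from h import *
c=wcam();np.savez("w2.npz",**c);cv2.imwrite("pics/w2.png",c["image"][:,:,::-1])
a=dict(np.load("w1.npz"))["image"]
im=np.vstack([cv2.resize(a,(512,384)),])
cv2.imwrite("pics/w12.png",cv2.resize(np.hstack([a,c["image"]]),(800,300))[:,:,::-1])
E
```

```text
(no output)
```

View pics/w12.png

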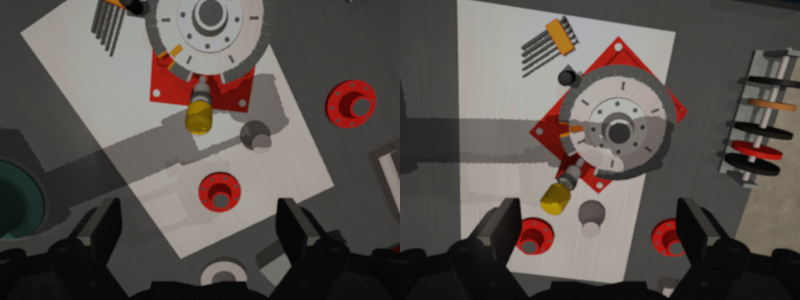

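In the left part (view 1) the knob is at (199,116) and the handle is clipped at (132,5). In the right part (view 2) the knob is at (556,200), the handle at (569,77) and the table at (617,127), with the reducer beyond the knob at (592,215).

```bash
python3 - <<'E'
from h import *
C={n:dict(np.load(n+".npz")) for n in("side0","top0","w1","w2")}
B={"side0":(250,165,295,205),"top0":(255,200,282,225),"w1":(220,110,290,185),"w2":(160,215,240,290)}
rs=[]
for n in C:
    h=cv2.cvtColor(C[n]["image"],cv2.COLOR_RGB2HSV)
    m=(h[...,0]>20)&(h[...,0]<35)&(h[...,1]>120)&(h[...,2]>50)
    c,s,_=blob(m,B[n]);print(n,c,s);rs.append(ray(C[n],c))
print(tri(rs)); print(tri(rs[2:]));
im=C["w2"]["image"]
m=im.max(2)<60
c,s,_=blob(m,(200,80,232,112));print("handle w2",c,s)
cv2.imwrite("pics/c2.png",cv2.resize(im[70:280,165:365],None,fx=2.85,fy=2.85,interpolation=2)[:,:,::-1])
E
```

```text
side0 [270.7931 181.1667] [263 173  16  17 174]
top0 [266.6916 211.972 ] [261 207  13  11 107]
w1 [254.3431 150.4641] [ 237  129   34   44 1224]
w2 [198.7976 254.7463] [ 180  234   38   42 1072]
(array([ 0.5315, -0.0329,  0.182 ]), [np.float64(0.000986635144107093), np.float64(0.0003957551283750778), np.float64(0.00014322709748808), np.float64(0.0010671715474949966)])
(array([ 0.5318, -0.0322,  0.1854]), [np.float64(5.337532699395721e-06), np.float64(5.337532699111119e-06)])
handle w2 [216.6404 100.4702] [203  90  29  22 470]
```

View pics/c2.png

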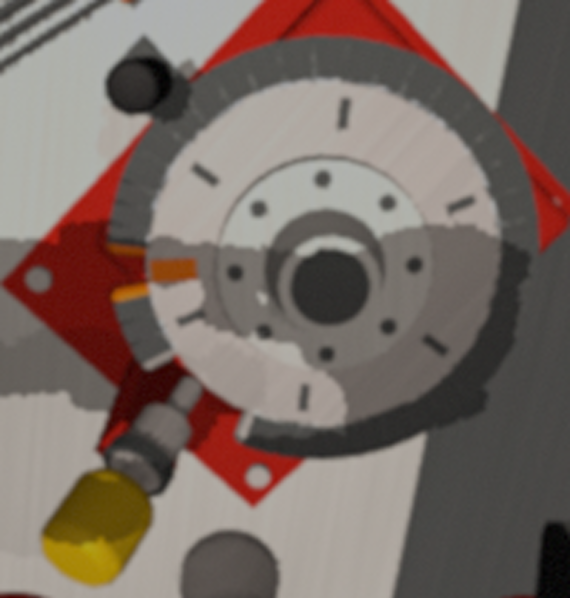

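The crop shows the knob pointing down and left at (97,527), with its sleeve at (145,455), and the handle top at (137,84). The orange notch is at (128,271) with its stripe at (173,269). The loading slot is around (200,400), under the plunger. The six table ticks give the table's centre.

```bash
python3 - <<'E'
from h import *
C={n:dict(np.load(n+".npz")) for n in("side0","top0","w1","w2")}
w=C["w2"];f=lambda x,y:(x/2.85+165,y/2.85+70)
P=np.array([onplane(w,f(*t),.114)[:2] for t in((344,113),(460,205),(435,345),(304,398),(190,318),(205,174))])
r=least_squares(lambda v:np.linalg.norm(P-v[:2],axis=1)-v[2],[.61,.08,.06]);c=r.x[:2];print("centre",r.x,r.fun)
Q=np.array([onplane(w,f(*t),.114)[:2] for t in((330,37),(420,55),(490,108),(534,185),(130,170),(108,245))])
r=least_squares(lambda v:np.linalg.norm(Q-v[:2],axis=1)-v[2],[.61,.08,.1]);print("rim",r.x,r.fun)
F=np.array([onplane(w,f(*t),.13)[:2] for t in((322,180),(388,202),(414,265),(388,327),(326,354),(264,331),(235,273),(259,208))])
r=least_squares(lambda v:np.linalg.norm(F-v[:2],axis=1)-v[2],[.61,.08,.03]);print("flange holes",r.x,r.fun)
k=np.array([.5316,-.0325]);d=c-k;phi=np.arctan2(d[1],d[0]);print("knob dist",np.linalg.norm(d),"phi",phi)
for t,z in(((173,269),.114),((128,271),.108),((135,84),.178)):
    p=onplane(w,f(*t),z)[:2]-c;print(p+c,np.linalg.norm(p),np.arctan2(p[1],p[0])-phi)
print("knob-handle bolts",[onplane(w,f(*t),.012)[:2] for t in((38,279),(258,476))])
# sleeve/knob axis: image line direction vs. phi : tip(185,390) sleeve ; reducer top
print("reducer top",onplane(w,f(230,578),.078))
E
```

```text
centre [0.6179 0.0829 0.0693] [ 0.0003 -0.0002  0.0001  0.     -0.     -0.0001]
rim [0.6197 0.082  0.1028] [ 0.0002  0.0005 -0.0003 -0.0001 -0.0011  0.0008]
flange holes [0.6177 0.0833 0.0411] [-0.0004  0.0003 -0.0001  0.      0.0001 -0.0003  0.0002  0.0002]
knob dist 0.14407616091547762 phi 0.9287803894037521
[0.5479 0.0695] 0.07124772742431049 -3.8818067873687707
[0.5262 0.064 ] 0.09359410302089119 -3.86755511308782
[0.5281 0.1555] 0.11546598209270238 1.5322843597858569
knob-handle bolts [array([0.4652, 0.0277]), array([ 0.6107, -0.0792])]
reducer top [ 0.5992 -0.1138  0.078 ]
```

The measurements agree with the text:

| Quantity | Measured | Expected |
|---|---|---|
| Rim radius (mm) | 103 | 102 |
| Handle radius (mm) | 115.5 | 115 |
| Notch radius (mm) | 93.6 | 92 |
| Knob radius, axis model (mm) | 144 | 144 |
| phi, two ways (rad) | 0.93 and 0.937 | 0.9 to 1.5 |
| Table angle (rad) | about 0.055 | within 0.18 of 0 |

Next is the approach to the knob along its axis.

```bash
cat >> h.py <<'E'
PHI=.932;TC=np.array([.618,.083]);K=np.array([.5316,-.0327,.183])
AX=np.array([-np.sin(np.radians(35))*np.cos(PHI),-np.sin(np.radians(35))*np.sin(PHI),np.cos(np.radians(35))])
y=np.array([np.sin(PHI),-np.cos(PHI),0]);RK=np.c_[np.cross(y,-AX),y,-AX]
E
python3 - <<'E'
from h import *
from workcell import bot
s=bot.read_state();print(s["time"],s["tool_pos"])
print(K+AX*.078);go(K+AX*.078,RK,s)
E
```

```text
2.75 [0.5814 0.1021 0.4213]
[ 0.5049 -0.0686  0.2469]
shift [-0.632 -0.4    0.698] turn [-0.303  0.738  0.963] rows>= 8.0
```

Request:
{"name": "play_rows", "arguments": {
  "rows": [
    [[-0.63, -0.4, 0.5], [-0.3, 0.74, 0.96]],
    [[-0.63, -0.4, 0.5], [-0.3, 0.74, 0.96]],
    [[-0.63, -0.4, 0.5], [-0.3, 0.74, 0.96]],
    [[-0.63, -0.4, 0.5], [-0.3, 0.74, 0.96]],
    [[-0.63, -0.4, 0.5], [-0.3, 0.74, 0.96]],
    [[-0.63, -0.4, 0.5], [-0.3, 0.74, 0.96]],
    [[-0.63, -0.4, 0.6], [-0.3, 0.74, 0.96]],
    [[-0.63, -0.4, 0.7], [-0.3, 0.74, 0.96]],
    [[-0.63, -0.4, 0.7], [-0.3, 0.74, 0.96]],
    [[-0.63, -0.4, 0.7], [-0.3, 0.74, 0.96]],
    [[-0.63, -0.4, 0.7], [-0.3, 0.74, 0.96]],
    [[-0.63, -0.4, 0.7], [-0.3, 0.74, 0.96]],
    [[-0.63, -0.4, 0.7], [-0.3, 0.74, 0.96]]
  ]
}}

```text
time: 3.83
tool_pos: [0.5075, -0.0673, 0.2495]
tcp_rot: [-2.463, -1.253, -0.78]
wrist_force: [0.0, -0.5, 0.2]
width: 0.995
grip_force: 0.0
```

```bash
python3 - <<'E'
from h import *
from workcell import bot
c=wcam();s=bot.read_state();print(s["time"],s["tool_pos"],s["q"])
go(K-AX*.022,RK,s)
im=c["image"];h=cv2.cvtColor(im,cv2.COLOR_RGB2HSV)
m=(h[...,0]>20)&(h[...,0]<35)&(h[...,1]>120)&(h[...,2]>50)
b,st,_=blob(m,(100,50,450,380));print(b,st)
o,d=ray(c,b);t=d@(K-o);print("ray miss (tool axes, m)",RK.T@(o+t*d-K))
cv2.imwrite("pics/w3.png",im[:,:,::-1])
E
```

```text
3.8833 [ 0.5072 -0.0671  0.2491] [-0.5854 -0.1359  2.1136  0.6589  1.2135 -0.2093]
shift [-0.014 -0.003  0.401] turn [-0.003 -0.001  0.01 ] rows>= 3.0
[252.3187 207.9835] [ 223  174   59   68 3147]
ray miss (tool axes, m) [-0.0004  0.0001 -0.0002]
```

View pics/w3.png

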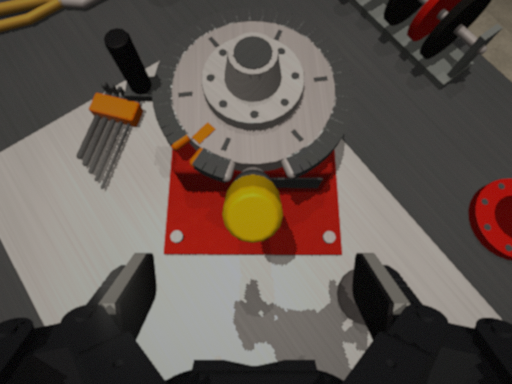

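The knob sits centred between the fingers at (252,208), and the ray misses by less than 1 mm. I'll go in and close.

Request:
{"name": "play_rows", "arguments": {
  "rows": [
    [[-0.014, 0, 0.12], [0, 0, 0.01]],
    [[-0.014, 0, 0.24], [0, 0, 0.01]],
    [[-0.014, 0, 0.32], [0, 0, 0.01]],
    [[-0.014, 0, 0.4], [0, 0, 0.01]],
    [[-0.014, 0, 0.4], [0, 0, 0.01]],
    [[-0.014, 0, 0.4], [0, 0, 0.01]],
    [[-0.014, 0, 0.4], [0, 0, 0.01]]
  ],
  "claw": 1
}}

```text
time: 4.47
tool_pos: [0.5385, -0.023, 0.164]
tcp_rot: [-2.465, -1.238, -0.776]
wrist_force: [0.8, 0.4, 0.3]
width: 1.001
grip_force: 0.0
```

Request:
{"name": "play_rows", "arguments": {
  "rows": [
    [[0, 0, 0], [0, 0, 0]],
    [[0, 0, 0], [0, 0, 0]],
    [[0, 0, 0], [0, 0, 0]],
    [[0, 0, 0], [0, 0, 0]],
    [[0, 0, 0], [0, 0, 0]],
    [[0, 0, 0], [0, 0, 0]],
    [[0, 0, 0], [0, 0, 0]],
    [[0, 0, 0], [0, 0, 0]],
    [[0, 0, 0], [0, 0, 0]],
    [[0, 0, 0], [0, 0, 0]]
  ],
  "claw": -1,
  "newtons": 50
}}

```text
time: 5.3
tool_pos: [0.5381, -0.0238, 0.1635]
tcp_rot: [-2.467, -1.236, -0.776]
wrist_force: [-3.9, -3.7, 6.2]
width: 0.458
grip_force: 50.1
```

Request:
{"name": "play_rows", "arguments": {
  "rows": [
    [[0, 0, -0.02], [0, 0, 0]],
    [[0, 0, -0.04], [0, 0, 0]],
    [[0, 0, -0.06], [0, 0, 0]],
    [[0, 0, -0.08], [0, 0, 0]],
    [[0, 0, -0.1], [0, 0, 0]],
    [[0, 0, -0.106], [0, 0, 0]],
    [[0, 0, -0.106], [0, 0, 0]],
    [[0, 0, -0.106], [0, 0, 0]],
    [[0, 0, -0.106], [0, 0, 0]],
    [[0, 0, -0.106], [0, 0, 0]]
  ]
}}

```text
time: 6.13
tool_pos: [0.5294, -0.0355, 0.1841]
tcp_rot: [-2.467, -1.234, -0.776]
wrist_force: [7.9, -0.5, -4.7]
width: 0.454
grip_force: 56.4
```

It moved 25.2 mm and is against the out-stop. I'll open the gripper and back off along the axis.

Request:
{"name": "play_rows", "arguments": {
  "rows": [
    [[0, 0, 0], [0, 0, 0]],
    [[0, 0, 0], [0, 0, 0]],
    [[0, 0, 0], [0, 0, 0]],
    [[0, 0, 0], [0, 0, 0]],
    [[0, 0, 0], [0, 0, 0]],
    [[0, 0, 0], [0, 0, 0]],
    [[0, 0, 0], [0, 0, 0]],
    [[0, 0, -0.1], [0, 0, 0]],
    [[0, 0, -0.2], [0, 0, 0]],
    [[0, 0, -0.35], [0, 0, 0]],
    [[0, 0, -0.45], [0, 0, 0]],
    [[0, 0, -0.45], [0, 0, 0]],
    [[0, 0, -0.45], [0, 0, 0]]
  ],
  "claw": 1
}}

```text
time: 7.22
tool_pos: [0.4911, -0.0886, 0.2779]
tcp_rot: [-2.468, -1.236, -0.777]
wrist_force: [-0.1, 0.0, -0.3]
width: 0.999
grip_force: 0.0
```

```bash
python3 - <<'E'
from h import *
from workcell import bot,cams
C=[cams.read_camera("side"),cams.read_camera("top"),wcam()]
s=bot.read_state();print(s["time"],s["tool_pos"],s["width"])
rs=[]
for c,bx in zip(C,((245,145,295,205),(250,195,285,230),(150,50,400,330))):
    h=cv2.cvtColor(c["image"],cv2.COLOR_RGB2HSV)
    m=(h[...,0]>20)&(h[...,0]<35)&(h[...,1]>120)&(h[...,2]>50)
    b,st,_=blob(m,bx);print(b,st);rs.append(ray(c,b))
for q in(rs,rs[1:]):
    p,e=tri(q);print(p,e,"out",AX@(p-K))
cv2.imwrite("pics/s4.png",np.hstack([cv2.resize(C[0]["image"][130:280,165:325],(426,400)),cv2.resize(C[2]["image"],(374,400))])[:,:,::-1])
np.savez("w4.npz",**C[2])
E
```

```text
7.3667 [ 0.4898 -0.0866  0.2747] 0.9968175552860243
[275.7571 174.8814] [268 167  16  17 177]
[269.8909 213.7636] [264 209  13  11 110]
[256.3379 193.8099] [ 228  162   57   64 2835]
[ 0.5231 -0.0441  0.2026] [np.float64(0.0007300931274672029), np.float64(0.0006257324126468513), np.float64(0.0003368932732118817)] out 0.024161960395887444
[ 0.5229 -0.0442  0.2021] [np.float64(0.00033924248718714795), np.float64(0.0003392424871870528)] out 0.023966292763021948
```

View pics/s4.png

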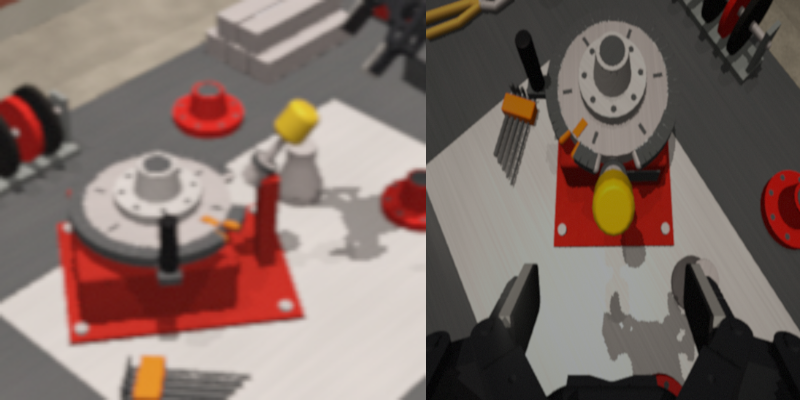

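The knob stays out, 24 to 25 mm by three views, with its mark at (613,203) in the wrist half; the table has not moved. Now the handle: I'll cross-check its top from two wrist views and plan the reach.

```bash
python3 - <<'E'
from h import *
from workcell import bot
w2=dict(np.load("w2.npz"));w4=dict(np.load("w4.npz"))
p4=((525-426)/374*512,38*.96)
print(tri([ray(w2,(135/2.85+165,84/2.85+70)),ray(w4,p4)]))
a=PHI+1.4835+.055;p=TC+.115*np.array([np.cos(a),np.sin(a)]);print(p,a)
s=bot.read_state()
go([*s["tool_pos"][:2]+[0,0.03],.35],down(a-np.pi/2),s)
go([*p,.30],down(a-np.pi/2),s)
E
```

```text
(array([0.5288, 0.1552, 0.1761]), [np.float64(0.0008902137304105258), np.float64(0.0008902137304105082)])
[0.5279 0.1545] 2.4705000000000004
shift [ 0.251 -0.074 -0.191] turn [ 0.589 -0.626 -1.896] rows>= 14.0
shift [ 0.764 -0.454  0.417] turn [ 0.589 -0.626 -1.896] rows>= 14.0
```

Request:
{"name": "play_rows", "arguments": {
  "rows": [
    [[0.1, 0, -0.2], [0.3, -0.31, -0.95]],
    [[0.25, -0.07, -0.2], [0.3, -0.31, -0.95]],
    [[0.25, -0.07, -0.2], [0.3, -0.31, -0.95]],
    [[0.25, -0.07, -0.2], [0.3, -0.31, -0.95]],
    [[0.25, -0.07, -0.2], [0.3, -0.31, -0.95]],
    [[0.5, -0.27, 0.1], [0.3, -0.31, -0.95]],
    [[0.5, -0.27, 0.1], [0.3, -0.31, -0.95]],
    [[0.5, -0.27, 0.1], [0.3, -0.31, -0.95]],
    [[0.5, -0.27, 0.1], [0.3, -0.31, -0.95]]
  ]
}}

```text
time: 8.12
tool_pos: [0.5048, 0.0518, 0.3247]
tcp_rot: [-1.916, -2.242, -0.433]
wrist_force: [-0.7, -0.1, -0.0]
width: 0.997
grip_force: 0.0
```

```bash
python3 - <<'E'
from h import *
from workcell import bot
s=bot.read_state();print(s["tool_pos"],s["q"],s["time"])
go([.5283,.1548,.27],down(2.4705-np.pi/2),s)
E
```

```text
[0.5048 0.0518 0.3247] [-0.1741 -0.1395  1.8951  0.3387  1.3875 -0.3932] 8.1167
shift [0.303 0.124 0.345] turn [ 0.289 -0.324 -0.937] rows>= 7.0
```

Request:
{"name": "play_rows", "arguments": {
  "rows": [
    [[0.303, 0.124, 0.1], [0.29, -0.32, -0.94]],
    [[0.303, 0.124, 0.1], [0.29, -0.32, -0.94]],
    [[0.303, 0.124, 0.1], [0.29, -0.32, -0.94]],
    [[0.303, 0.124, 0.25], [0.29, -0.32, -0.94]],
    [[0.303, 0.124, 0.345], [0.29, -0.32, -0.94]],
    [[0.303, 0.124, 0.345], [0.29, -0.32, -0.94]],
    [[0.303, 0.124, 0.345], [0.29, -0.32, -0.94]],
    [[0.303, 0.124, 0.345], [0.29, -0.32, -0.94]],
    [[0.303, 0.124, 0.345], [0.29, -0.32, -0.94]],
    [[0.303, 0.124, 0.345], [0.29, -0.32, -0.94]]
  ]
}}

```text
time: 8.95
tool_pos: [0.5305, 0.1488, 0.2725]
tcp_rot: [1.042, 2.961, -0.0]
wrist_force: [0.4, 0.3, 0.5]
width: 1.002
grip_force: 0.0
```

```bash
python3 - <<'E'
from h import *
from workcell import bot
s=bot.read_state();print(s["tool_pos"],s["q"],s["time"])
go([.5283,.1548,.133],down(2.4705-np.pi/2),s)
c=wcam();cv2.imwrite("pics/w5.png",c["image"][:,:,::-1])
E
```

```text
[0.5305 0.1488 0.2725] [ 0.2292  0.0036  1.8211 -0.0017  1.3144 -0.6644] 8.95
shift [0.024 0.013 0.558] turn [ 0.001  0.004 -0.007] rows>= 4.0
```

View pics/w5.png

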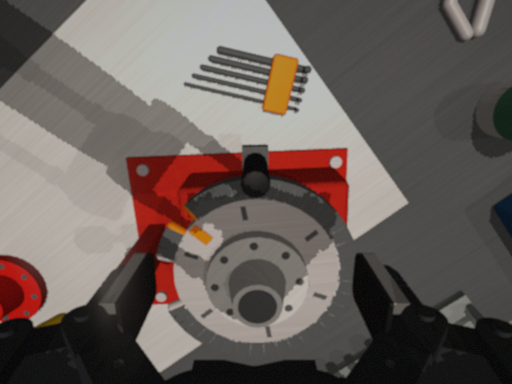

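The handle top at (256,180) is centred on the tool's midplane, and the flange lies clear of the finger paths. Going down.

Request:
{"name": "play_rows", "arguments": {
  "rows": [
    [[0.024, 0.013, 0.14], [0, 0, 0]],
    [[0.024, 0.013, 0.28], [0, 0, 0]],
    [[0.024, 0.013, 0.4], [0, 0, 0]],
    [[0.024, 0.013, 0.5], [0, 0, 0]],
    [[0.024, 0.013, 0.555], [0, 0, 0]],
    [[0.024, 0.013, 0.555], [0, 0, 0]],
    [[0.024, 0.013, 0.555], [0, 0, 0]]
  ]
}}

```text
time: 9.58
tool_pos: [0.5282, 0.1542, 0.1338]
tcp_rot: [1.042, 2.961, -0.001]
wrist_force: [-0.0, -0.0, 0.0]
width: 1.0
grip_force: 0.0
```

Request:
{"name": "play_rows", "arguments": {
  "rows": [
    [[0, 0, 0], [0, 0, 0]],
    [[0, 0, 0], [0, 0, 0]],
    [[0, 0, 0], [0, 0, 0]],
    [[0, 0, 0], [0, 0, 0]],
    [[0, 0, 0], [0, 0, 0]],
    [[0, 0, 0], [0, 0, 0]],
    [[0, 0, 0], [0, 0, 0]],
    [[0, 0, 0], [0, 0, 0]],
    [[0, 0, 0], [0, 0, 0]],
    [[0, 0, 0], [0, 0, 0]],
    [[0, 0, 0], [0, 0, 0]]
  ],
  "claw": -1,
  "newtons": 25
}}

```text
time: 10.5
tool_pos: [0.529, 0.1551, 0.1352]
tcp_rot: [1.039, 2.96, 0.001]
wrist_force: [-1.7, -1.7, 5.7]
width: 0.251
grip_force: 25.0
```

```bash
python3 - <<'E'
from h import *
from workcell import bot
s=bot.read_state();print(s["tool_pos"],s["q"],s["time"],s["wrist_force"])
R0=Ro.from_rotvec(s["tcp_rot"]).as_matrix()
p0=s["tool_pos"][:2]-TC;r=np.linalg.norm(p0);a0=np.arctan2(p0[1],p0[0]);th=a0-PHI-1.4835;print(r,a0,"theta",th)
tot=.80-th
for f in np.linspace(0,1,13)[1:]:
    d=f*tot;p=TC+.115*np.array([np.cos(a0+d),np.sin(a0+d)])
    sh=R0.T@np.r_[p-s["tool_pos"][:2],0]/.25
    print(sh.round(3)[:2],round(-d/np.radians(45),3))
E
```

```text
[0.529  0.1551 0.1352] [ 0.2414  0.1094  1.9718 -0.0027  1.0561 -0.6527] 10.5 [-1.7346 -1.6804  5.6655]
0.11450703512112234 2.46090808176425 theta 0.04540808176424993
[ 0.001 -0.029] -0.08
[-0.001 -0.058] -0.16
[-0.006 -0.086] -0.24
[-0.012 -0.115] -0.32
[-0.02  -0.142] -0.4
[-0.029 -0.17 ] -0.48
[-0.041 -0.196] -0.56
[-0.054 -0.222] -0.641
[-0.068 -0.247] -0.721
[-0.085 -0.271] -0.801
[-0.102 -0.294] -0.881
[-0.121 -0.316] -0.961
```

Request:
{"name": "play_rows", "arguments": {
  "rows": [
    [[0.001, -0.014, 0], [0, 0, -0.04]],
    [[0.001, -0.029, 0], [0, 0, -0.08]],
    [[-0.001, -0.058, 0], [0, 0, -0.16]],
    [[-0.006, -0.086, 0], [0, 0, -0.24]],
    [[-0.012, -0.115, 0], [0, 0, -0.32]],
    [[-0.02, -0.142, 0], [0, 0, -0.4]],
    [[-0.029, -0.17, 0], [0, 0, -0.48]],
    [[-0.041, -0.196, 0], [0, 0, -0.56]],
    [[-0.054, -0.222, 0], [0, 0, -0.641]],
    [[-0.068, -0.247, 0], [0, 0, -0.721]],
    [[-0.085, -0.271, 0], [0, 0, -0.801]],
    [[-0.102, -0.294, 0], [0, 0, -0.881]],
    [[-0.112, -0.305, 0], [0, 0, -0.92]],
    [[-0.121, -0.316, 0], [0, 0, -0.961]],
    [[-0.121, -0.316, 0], [0, 0, -0.961]],
    [[-0.121, -0.316, 0], [0, 0, -0.961]],
    [[-0.121, -0.316, 0], [0, 0, -0.961]],
    [[-0.121, -0.316, 0], [0, 0, -0.961]],
    [[-0.121, -0.316, 0], [0, 0, -0.961]]
  ]
}}

```text
time: 12.08
tool_pos: [0.5036, 0.0746, 0.1352]
tcp_rot: [-0.124, 3.134, -0.002]
wrist_force: [-1.0, -0.2, 4.8]
width: 0.249
grip_force: 25.2
```

```bash
python3 - <<'E'
from h import *
from workcell import bot
s=bot.read_state();print(s["tool_pos"],s["q"],s["time"],s["wrist_force"],s["width"])
p0=s["tool_pos"][:2]-TC;a0=np.arctan2(p0[1],p0[0]);print(np.linalg.norm(p0),"theta",a0-PHI-1.4835)
E
```

```text
[0.5036 0.0746 0.1352] [ 0.0994  0.0291  2.0579 -0.002   1.0493 -1.5493] 12.0833 [-0.9886 -0.2231  4.7918] 0.24878059840229264
0.11474472216163886 theta -5.484170754439233
```

Theta by the tool is 0.799. I'll release, lift and check by picture.

Request:
{"name": "play_rows", "arguments": {
  "rows": [
    [[0, 0, 0], [0, 0, 0]],
    [[0, 0, 0], [0, 0, 0]],
    [[0, 0, 0], [0, 0, 0]],
    [[0, 0, 0], [0, 0, 0]],
    [[0, 0, 0], [0, 0, 0]],
    [[0, 0, 0], [0, 0, 0]],
    [[0, 0, 0], [0, 0, 0]],
    [[0, 0, -0.1], [0, 0, 0]],
    [[0, 0, -0.25], [0, 0, 0]],
    [[0, 0, -0.4], [0, 0, 0]],
    [[0, 0, -0.55], [0, 0, 0]],
    [[0, 0, -0.7], [0, 0, 0]],
    [[0, 0, -0.8], [0, 0, 0]],
    [[0, 0, -0.8], [0, 0, 0]],
    [[0, 0, -0.8], [0, 0, 0]]
  ],
  "claw": 1
}}

```text
time: 13.33
tool_pos: [0.5032, 0.0748, 0.3367]
tcp_rot: [-0.125, 3.131, -0.002]
wrist_force: [-0.2, -0.6, -0.8]
width: 1.0
grip_force: 0.0
```

```bash
python3 - <<'E'
from h import *
from workcell import bot
s=bot.read_state();print(s["tool_pos"],s["q"],s["time"])
c=wcam();np.savez("w6.npz",**c);cv2.imwrite("pics/w6.png",c["image"][:,:,::-1])
go(K+AX*.12,RK,s)
E
```

```text
[0.5032 0.0748 0.3367] [ 0.0998 -0.1093  1.8129 -0.0017  1.4295 -1.5503] 13.3333
shift [ 0.104 -0.645  0.222] turn [-0.874  0.409  2.809] rows>= 19.0
```

View pics/w6.png

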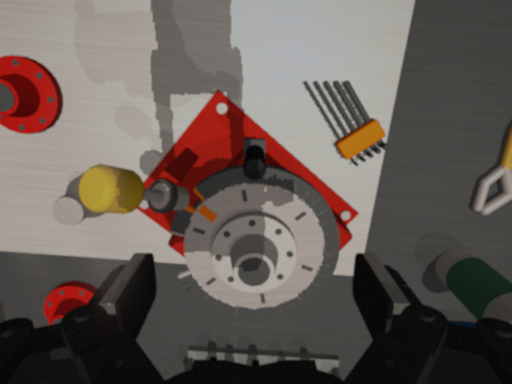

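```bash
python3 - <<'E'
from h import *
w=dict(np.load("w6.npz"))
for t,z,o in(((255,160),.178,1.4835),((208,213),.114,np.pi-.8)):
    p=onplane(w,t,z)[:2]-TC;print(p+TC,np.linalg.norm(p),(np.arctan2(p[1],p[0])-PHI-o)%(2*np.pi))
F=np.array([onplane(w,t,.13)[:2] for t in((250,223),(276,231),(289,254),(279,280),(219,258),(227,234))])
r=least_squares(lambda v:np.linalg.norm(F-v[:2],axis=1)-.0411,[.61,.08]);print("flange",r.x,r.fun)
E
```

```text
[0.4941 0.0752] 0.12412545320983069 0.7888304939184758
[0.5755 0.0274] 0.07002538540027249 0.7857220651186001
flange [0.6187 0.0843] [ 0.0012 -0.0005 -0.0008  0.0018 -0.0005  0.0007]
```

Request:
{"name": "play_rows", "arguments": {
  "rows": [
    [[0.03, -0.25, 0], [-0.29, 0.14, 0.94]],
    [[0.03, -0.25, 0], [-0.29, 0.14, 0.94]],
    [[0.03, -0.25, 0], [-0.29, 0.14, 0.94]],
    [[0.03, -0.25, 0], [-0.29, 0.14, 0.94]],
    [[0.03, -0.25, 0], [-0.29, 0.14, 0.94]],
    [[0.03, -0.25, 0], [-0.29, 0.14, 0.94]],
    [[0.03, -0.25, 0], [-0.29, 0.14, 0.94]],
    [[0.03, -0.25, 0], [-0.29, 0.14, 0.94]]
  ]
}}

```text
time: 14.05
tool_pos: [0.4985, 0.0112, 0.3319]
tcp_rot: [-0.979, -2.844, -0.328]
wrist_force: [-0.8, -0.1, -0.3]
width: 1.002
grip_force: 0.0
```

```bash
python3 - <<'E'
from h import *
from workcell import bot
s=bot.read_state();print(s["tool_pos"],s["q"],s["time"])
go(K+AX*.12,RK,s)
E
```

```text
[0.4985 0.0112 0.3319] [-0.1888 -0.0823  1.8156  0.2319  1.4959 -1.1242] 14.05
shift [-0.247 -0.358  0.102] turn [-0.596  0.272  1.862] rows>= 13.0
```

The table is at about 0.79 and the flange is centred within 2 mm. On to the knob.

Request:
{"name": "play_rows", "arguments": {
  "rows": [
    [[-0.15, -0.2, -0.1], [-0.3, 0.14, 0.93]],
    [[-0.2, -0.3, -0.1], [-0.3, 0.14, 0.93]],
    [[-0.2, -0.3, -0.1], [-0.3, 0.14, 0.93]],
    [[-0.25, -0.36, -0.1], [-0.3, 0.14, 0.93]],
    [[-0.25, -0.36, -0.1], [-0.3, 0.14, 0.93]],
    [[-0.25, -0.36, -0.1], [-0.3, 0.14, 0.93]],
    [[-0.25, -0.36, -0.1], [-0.3, 0.14, 0.93]],
    [[-0.25, -0.36, -0.1], [-0.3, 0.14, 0.93]]
  ]
}}

```text
time: 14.72
tool_pos: [0.4931, -0.1003, 0.3315]
tcp_rot: [-1.866, -2.18, -0.606]
wrist_force: [-0.1, 0.5, 0.2]
width: 0.998
grip_force: 0.0
```

```bash
python3 - <<'E'
from h import *
from workcell import bot
s=bot.read_state();print(s["tool_pos"],s["q"],s["time"])
go(K+AX*.11,RK,s)
E
```

```text
[ 0.4931 -0.1003  0.3315] [-0.5521 -0.0637  1.8465  0.4413  1.518  -0.7665] 14.7167
shift [-0.037 -0.029  0.239] turn [-0.297  0.131  0.936] rows>= 7.0
```

Request:
{"name": "play_rows", "arguments": {
  "rows": [
    [[-0.037, -0.029, 0], [-0.3, 0.13, 0.936]],
    [[-0.037, -0.029, 0], [-0.3, 0.13, 0.936]],
    [[-0.037, -0.029, 0], [-0.3, 0.13, 0.936]],
    [[-0.037, -0.029, 0.1], [-0.3, 0.13, 0.936]],
    [[-0.037, -0.029, 0.24], [-0.3, 0.13, 0.936]],
    [[-0.037, -0.029, 0.24], [-0.3, 0.13, 0.936]],
    [[-0.037, -0.029, 0.24], [-0.3, 0.13, 0.936]],
    [[-0.037, -0.029, 0.24], [-0.3, 0.13, 0.936]],
    [[-0.037, -0.029, 0.24], [-0.3, 0.13, 0.936]],
    [[-0.037, -0.029, 0.24], [-0.3, 0.13, 0.936]]
  ]
}}

```text
time: 15.55
tool_pos: [0.4961, -0.084, 0.2756]
tcp_rot: [-2.471, -1.246, -0.784]
wrist_force: [0.6, 1.2, 0.1]
width: 0.998
grip_force: 0.0
```

```bash
python3 - <<'E'
from h import *
from workcell import bot
c=wcam();s=bot.read_state();print(s["tool_pos"],s["q"],s["time"])
go(K+AX*.003,RK,s)
h=cv2.cvtColor(c["image"],cv2.COLOR_RGB2HSV)
m=(h[...,0]>20)&(h[...,0]<35)&(h[...,1]>120)&(h[...,2]>50)
b,st,_=blob(m,(100,50,450,380));k=K+AX*.025
o,d=ray(c,b);t=d@(k-o);print(b,st,"miss",RK.T@(o+t*d-k))
E
```

```text
[ 0.4961 -0.084   0.2754] [-0.6301 -0.1655  2.0884  0.6435  1.274  -0.2044] 15.6
shift [-0.008 -0.011  0.434] turn [ 0.007 -0.     0.004] rows>= 3.0
[250.4372 202.2046] [ 222  170   58   65 2898] miss [-0.0005  0.0002 -0.0002]
```

Request:
{"name": "play_rows", "arguments": {
  "rows": [
    [[-0.008, -0.011, 0.12], [0, 0, 0]],
    [[-0.008, -0.011, 0.24], [0, 0, 0]],
    [[-0.008, -0.011, 0.34], [0, 0, 0]],
    [[-0.008, -0.011, 0.43], [0, 0, 0]],
    [[-0.008, -0.011, 0.43], [0, 0, 0]],
    [[-0.008, -0.011, 0.43], [0, 0, 0]]
  ]
}}

```text
time: 16.1
tool_pos: [0.5288, -0.0333, 0.1843]
tcp_rot: [-2.469, -1.241, -0.78]
wrist_force: [0.0, -0.3, -0.0]
width: 1.004
grip_force: 0.0
```

Request:
{"name": "play_rows", "arguments": {
  "rows": [
    [[0, 0, 0], [0, 0, 0]],
    [[0, 0, 0], [0, 0, 0]],
    [[0, 0, 0], [0, 0, 0]],
    [[0, 0, 0], [0, 0, 0]],
    [[0, 0, 0], [0, 0, 0]],
    [[0, 0, 0], [0, 0, 0]],
    [[0, 0, 0], [0, 0, 0]],
    [[0, 0, 0], [0, 0, 0]],
    [[0, 0, 0], [0, 0, 0]],
    [[0, 0, 0], [0, 0, 0]]
  ],
  "claw": -1,
  "newtons": 50
}}

```text
time: 16.93
tool_pos: [0.5301, -0.0349, 0.1857]
tcp_rot: [-2.474, -1.24, -0.785]
wrist_force: [2.4, -4.7, 3.1]
width: 0.456
grip_force: 50.0
```

Request:
{"name": "play_rows", "arguments": {
  "rows": [
    [[0, 0, 0.02], [0, 0, 0]],
    [[0, 0, 0.04], [0, 0, 0]],
    [[0, 0, 0.06], [0, 0, 0]],
    [[0, 0, 0.08], [0, 0, 0]],
    [[0, 0, 0.1], [0, 0, 0]],
    [[0, 0, 0.108], [0, 0, 0]],
    [[0, 0, 0.108], [0, 0, 0]],
    [[0, 0, 0.108], [0, 0, 0]],
    [[0, 0, 0.108], [0, 0, 0]],
    [[0, 0, 0.108], [0, 0, 0]]
  ]
}}

```text
time: 17.77
tool_pos: [0.5386, -0.0235, 0.1658]
tcp_rot: [-2.473, -1.244, -0.784]
wrist_force: [-16.5, -15.3, 21.7]
width: 0.461
grip_force: 54.0
```

It moved 24.5 mm and then met the home stop at about 31 N. Release and back off.

Request:
{"name": "play_rows", "arguments": {
  "rows": [
    [[0, 0, 0], [0, 0, 0]],
    [[0, 0, 0], [0, 0, 0]],
    [[0, 0, 0], [0, 0, 0]],
    [[0, 0, 0], [0, 0, 0]],
    [[0, 0, 0], [0, 0, 0]],
    [[0, 0, 0], [0, 0, 0]],
    [[0, 0, 0], [0, 0, 0]],
    [[0, 0, -0.1], [0, 0, 0]],
    [[0, 0, -0.2], [0, 0, 0]],
    [[0, 0, -0.35], [0, 0, 0]],
    [[0, 0, -0.5], [0, 0, 0]],
    [[0, 0, -0.55], [0, 0, 0]],
    [[0, 0, -0.55], [0, 0, 0]],
    [[0, 0, -0.55], [0, 0, 0]]
  ],
  "claw": 1
}}

```text
time: 18.93
tool_pos: [0.4909, -0.0849, 0.2755]
tcp_rot: [-2.473, -1.239, -0.783]
wrist_force: [0.4, -0.1, 0.8]
width: 0.997
grip_force: 0.0
```

```bash
python3 - <<'E'
from h import *
from workcell import bot,cams
C=[cams.read_camera("side"),cams.read_camera("top"),wcam()]
rs=[]
for c,bx in zip(C,((245,145,295,205),(250,195,285,230),(150,50,400,330))):
    h=cv2.cvtColor(c["image"],cv2.COLOR_RGB2HSV)
    m=(h[...,0]>20)&(h[...,0]<35)&(h[...,1]>120)&(h[...,2]>50)
    b,st,_=blob(m,bx);rs.append(ray(c,b))
p,e=tri(rs);print(p,e,"out",AX@(p-K))
np.savez("w7.npz",**C[2]);cv2.imwrite("pics/w7.png",C[2]["image"][:,:,::-1])
E
```

```text
[ 0.5317 -0.0327  0.1816] [np.float64(0.00034848294089518403), np.float64(0.0005504498774015459), np.float64(0.00022255036790535485)] out -0.0012244385431007178
```

View pics/w7.png

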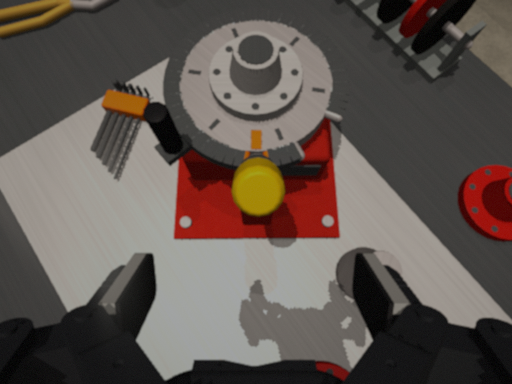

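The knob at (258,187) is home (measured −1 mm, the same as before it was pulled). The orange stripe at (256,140) is in line with the plunger, the flange is centred at (256,75) and the gripper is clear.

```bash
python3 -c "
from workcell import bot
print(bot.finish_job())"
```

```text
the job is handed in; nothing more can be done
None
```

The job is handed in: the knob is home in the orange notch with the table at about 0.80 rad, the flange is still centred, and the gripper is open and clear; the judge returned no verdict.

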